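Release the battery pack with a driver through the latch slot

TASK

Take the precision driver out of its holder, feed its shank down through the narrow slot in the top of the charging cradle, feel for the hidden latch tab and press it gently until the battery pack springs forward to its stop. Then stand the driver back in its holder, fully down, and leave the pack where it sprang to and the other things on the desk where they are.

Things in the scene. Friction and masses are not known exactly. Their poses are not given: they have to be found in the camera images.
- cradle: Charging cradle, fixed, 195 x 92 mm. Origin on the desk under the front face of its tower; -x is its front, where the pack slides out, z up. In front (x -120 to 0 mm) a black tray, floor at z 8 mm, rails 30 mm high, at the back (x -64 to 0) guides 50 mm high that hold the pack down, a stop at the front end; behind (x 0 to 75 mm) a grey hollow tower with a flat lid at z 75 mm that has one slot.
- cradle_slot (a point): Centre of the slot, level with the lid's upper face (cradle frame 52, 0, 75 mm); axes as the cradle's. The slot is 52 mm long along y and 9 mm wide along x, in a 4 mm thick lid, and opens into an empty space with no floor within reach of the shank. More than 20 N from driver or gripper on the cradle or its latch, in any direction, damages it.
- latch_zone (a point): 12 mm below the slot's centre, fixed to the cradle: NOT the tab itself. The hidden tab, a steel block 12 x 12 x 14 mm tall, has its centre on the slot's centre line, up to 11 mm to either side of here along y (slot ends always free), its top 8 to 16 mm below the lid. Firm sideways; pushed down it springs: frees the pack at about 6 mm (up to about 10 N), hard stop at 10 mm.
- pack: Black battery pack, 90 x 74 x 36 mm, 0.2 kg, its tongue running into the tower. Origin at the centre of the block's underside, axes as the cradle's. Latched, its origin is at cradle x = -48 mm, z = 8 mm; once the latch lets go a spring pushes it about 20 mm forward (cradle -x) to the tray's front stop. Not to be gripped, pushed or lifted by the robot.
- driver: Black precision driver with yellow rings, standing upright in the holder. Origin at the tip of its shank, z along the driver to its cap. Length 128 mm: round steel shank 5.6 mm in diameter for the first 28 mm, then a handle 14 mm in diameter up to the cap at 128 mm. 42 g. A good place to grip is 100 mm above the tip.
- holder: Aluminium tool holder, a fixed block 60 x 60 x 70 mm, origin at the centre of its underside, z up, one upright round hole in its top.
- holder_hole0 (a point): Centre of the holder's hole at its mouth, on the block's top, 70 mm above the desk. The hole is 16 mm in diameter with a small chamfer, 66 mm deep, so the tip of the standing driver is 4 mm above the desk and its upper 62 mm stick out. The driver can lean about 2 degrees in it.
- flux_tin: Small flat round tin, 50 mm across, 20 mm high, loose. Origin at the centre of its underside. Bystander.
- tip_cleaner: Round black pot of brass wool, 66 mm across, 37 mm high, loose. Origin at the centre of its underside. Bystander.
- solder_reel: Reel of solder, 59 mm across, 39 mm high, loose. Origin at the centre of its underside. Bystander.

How it is judged (in metres and radians):
On the way, in this order (a step that is already met when the one before it is completed fails the run):
1. the driver is drawn clear of the holder (height (world z) of driver above 0.078 m), for 0.1 s.
2. with the driver's tip inside the slot, the pack has sprung at least 16 mm forward (x of pack in the frame of cradle below -0.064 m and z of driver in the frame of cradle_slot below -0.004 m and horizontal distance between driver and cradle_slot below 0.026 m), for 0.1 s.
At the end, for the whole second after the job is handed in: The pack lies flat in the tray, at rest, at least 16 mm forward of its latched place; the driver stands upright in the holder's hole, its tip within 6 mm of the hole's floor, released and at rest (x of pack in the frame of cradle below -0.064 m and angle between each of pack, driver's own z axis and vertical below 0.1 rad and linear speed of each of pack, driver below 0.02 m/s and z of pack in the frame of cradle below 0.012 m and horizontal distance between driver and holder_hole0 below 0.008 m and height (world z) of driver below 0.01 m); the robot touches nothing.
It fails at once if the driver presses on the cradle or its latch with more than 20 N (contact force between driver and cradle above 20 N).
It fails at once if the gripper pushes on the cradle with more than 20 N (contact force between the arm and cradle above 20 N).
It fails at once if the pack is gripped or pushed by the robot (contact force between the arm and pack above 3 N).
It fails at once if the pack is tipped or lifted from the tray (angle between pack's own z axis and vertical above 0.2 rad or z of pack in the frame of cradle above 0.025 m).
It fails at once if another thing on the desk is moved by more than 20 mm (distance of any of flux_tin, tip_cleaner, solder_reel from where it was at the start of the episode above 0.02 m).
It also fails if it takes over 51 s, if anything falls off the work surface, if the arm or the gripper's body presses on something with over 40 N, if the wrist force passes 120 N, or if a joint passes its speed limit or range.

ROBOT

A 6-joint arm with a two-finger parallel gripper is mounted at the origin on a cart in front of the work surface, level with it; the furniture and walls round the work are solid. World frame = base frame: x ahead of the robot, y to its left, z up, the work surface at z = 0. Lengths are in mm, angles in rad, forces in N, time in s.
With the tool pointing down it reaches from about 300 to 775 mm from the base axis. Payload 14.6 kg.
Tool frame: the origin (TCP) lies midway between the tips of the shut fingers; the grasp point (between the pads) lies grasp_offset behind it (grasp_offset is the distance from the TCP to the grasp point, in mm); z points along the fingers, y is the line along which they close (so a half turn about z gives the same grasp; the last joint's range is limited). The gripper opens to 94 mm and grips with 3 to 60 N. Pads are 16 mm wide; open, the fingers measure 119 mm over their backs; the gripper's body (75 mm by 177 mm) begins 78 mm behind the grasp point.
Start: joints at [-1.386, 0.3, 1.521, -0, 1.321, -0.067], TCP at [137.025, -532.648, 205.446] pointing down, gripper open.
Joint ranges: [-3.03, 3.03], [-0.79, 2.21], [0.23, 2.52], [-1.04, 4.18], [0, 3.07], [-2.55, 2.55]. Speed limits (rad/s): [2.22, 2.22, 2.57, 3.14, 3.14, 3.14].

INTERFACE

Orientations are given as [roll, pitch, yaw] about the fixed x, y, z axes, in that order (R = Rz(yaw) Ry(pitch) Rx(roll)).
In Python, from cell import * gives the robot as it stands. The module is installed in compiled form; this text tells all that it offers.
- The arm moves only by the shell command python3 -m jog 'ROWS' [FORCE]. ROWS is JSON, a list of rows, each a list of 3 entries, a list of its own where there are three numbers: the finger opening in mm, from 0 to 94, then the shift along the tool's x, y, z in units of 50 mm (1.0 is 50 mm), then the turn about the tool's z in units of 180 degrees (1.0 is 180 degrees). In form: [[fingers, [dx, dy, dz], twist], ...]. A call has 1 to 20 rows; each row shifts and turns the commanded pose from where the row before left it, along the tool's axes as they then stand; what a row does not reach is not made up. A row lasts 1/10 s, in which the tool goes at most 50 mm and 8.59 degrees, less where a joint would pass 70% of its speed; a pose out of reach is approached as far as the arm can. A call with a number of a shift or a turn outside -1 to 1 is refused whole. A call with a gripper value outside its range is refused whole. The fingers move at their own pace and stop on an object; FORCE is the grip in N (left out, the last holds). Time passes only in rows, so rows that do not move let the fingers close. It gives the time, the measured TCP pose, the force, the opening and the grip force at its end, in the units of the state.
- read_state(): the state, without advancing time (a new reading comes with each control period).
- camera(name): name is "scene" or "top" or "wrist"; returns the picture (400x640x3 uint8, red, green, blue); there is no depth.
- calibration(name): a dict with "mtx" (3x3 intrinsics, pixels), "distortion" ([k1, k2, p1, p2, k3] as OpenCV has them; the pictures are not rectified), "cam_to_world" (4x4, takes a point from camera to world coordinates); the wrist camera has in their place "hand_eye" (4x4, takes a point from camera to tool coordinates, whose origin is the TCP and whose axes are the flange's). Camera axes: x right, y down, z forward; pixel columns grow to the right and rows downward; lengths in mm; the calibration is good to about 2 mm. A picture is of the moment at which its call begins: read the wrist's pose just before it. calibration takes no time and is no camera call.
- sign_off(): hands the job in; it is judged then, once.
Trained networks look in the newest picture that a camera, given by its name, has taken for a name from the list of things; names that differ only in an ending like _2 or _b are one class to them, and where a whole thing is asked for, a point or a joint stands for the part that bears it (a point fixed in the world has none). Each returns a list of dicts, best first, with "conf" (0 to 1); they miss things now and then, are a little off and sometimes report something else, mostly with a low value. They report only what shows in the picture. A call takes as long as a camera call.
- regions_of(camera, query): "pixels" (400x640 bool, what is visible of it) and "rect" ([centre column, centre row, width, height] in pixels, round what is visible of it).
The state is a dict: "clock": time; "joints": joint angles; "qd": joint speeds; "effort": joint torques, N m; "eef_pos": TCP position; "eef_rot": TCP orientation; "wrist_force": force on the tool from outside, world axes, zero at the start; "moment": the same for the moment, N m; "finger_gap": finger opening in mm; "finger_force": force on a finger pad.
Only numpy, scipy, OpenCV 4.12 (cv2) and the standard library are available. Lean on these libraries where they do the work, as an engineer would, in place of code of your own. Each camera call takes 0.05 s, during which the arm holds its last target. There are 200 camera calls.

## Working session

There is one attempt and no reset: what is moved stays moved. The work goes in short steps, Python scripts to look and compute and a shell command to move; the robot and the scene stay as the last step left them, time stands still between calls to the robot, and variables do not carry over. Pictures are saved under pics/ and viewed, at most 10 in all, crops included, and the job is handed in when it is done.

```bash
mkdir -p pics
cat > h.py <<'E'
from cell import *
import numpy as np, cv2, json
from scipy.spatial.transform import Rotation as R
def snap(n,f=None):
    s=read_state(); im=camera(n)
    if f: cv2.imwrite('pics/'+f,im[:,:,::-1])
    return s,im
def c2w(n,s):
    c=calibration(n)
    if n!='wrist': return np.array(c['cam_to_world'])
    T=np.eye(4);T[:3,:3]=R.from_euler('xyz',s['eef_rot']).as_matrix();T[:3,3]=s['eef_pos']
    return T@np.array(c['hand_eye'])
def ray(n,s,uv):
    c=calibration(n);T=c2w(n,s)
    p=cv2.undistortPoints(np.array([[uv]],float),np.array(c['mtx']),np.array(c['distortion']))[0,0]
    d=T[:3,:3]@[p[0],p[1],1];return T[:3,3],d/np.linalg.norm(d)
def onz(n,s,uv,z):
    o,d=ray(n,s,uv);return o+d*(z-o[2])/d[2]
def tri(rs):
    A=sum(np.eye(3)-np.outer(d,d) for o,d in rs);b=sum((np.eye(3)-np.outer(d,d))@o for o,d in rs)
    return np.linalg.solve(A,b)
def proj(n,s,P):
    c=calibration(n);T=np.linalg.inv(c2w(n,s))
    return cv2.projectPoints(np.array(P,float).reshape(-1,3),cv2.Rodrigues(T[:3,:3])[0],T[:3,3],np.array(c['mtx']),np.array(c['distortion']))[0][:,0]
E
python3 - <<'E'
from h import *
np.set_printoptions(precision=1,suppress=True)
for n in ('scene','top'):
    s,im=snap(n,n+'0.png')
    print(n,c2w(n,s))
    for q in ('cradle','cradle_slot','pack','driver','holder','holder_hole0','flux_tin','tip_cleaner','solder_reel'):
        for r in regions_of(n,q)[:2]: print(q,round(r['conf'],2),np.array(r['rect']))
print(read_state()); print(calibration('wrist'))
E
```

```text
scene [[ -0.8  -0.4   0.4 196.5]
 [ -0.5   0.6  -0.6 673.2]
 [  0.   -0.7  -0.7 674.1]
 [  0.    0.    0.    1. ]]
cradle 0.65 [320.9 253.4 116.6  81.4]
cradle 0.48 [371.2 211.   42.6  52.4]
cradle_slot 0.89 [321.4 254.2 116.8  82.9]
cradle_slot 0.63 [288.9 182.6  19.9  18.7]
pack 0.77 [333.9 255.7  51.9  49. ]
driver 0.45 [373.9 189.1   8.9  23.6]
holder 0.7 [370.6 211.8  42.   50. ]
holder 0.68 [288.5 183.9  18.7  19.1]
holder_hole0 0.89 [369.8 214.6  38.8  51.1]
flux_tin 0.54 [287.5 183.9  20.2  20.4]
flux_tin 0.54 [371.1 211.9  46.9  52.1]
tip_cleaner 0.74 [423.6 187.   28.9  22.8]
solder_reel 0.86 [237.4 198.1  26.9  31.5]
top [[   0.    -1.     0.1  403.6]
 [  -1.    -0.     0.    82.9]
 [  -0.    -0.1   -1.  1148. ]
 [   0.     0.     0.     1. ]]
cradle 0.96 [283.9 228.4  50.6  83.6]
cradle 0.23 [400.4 265.4  24.7  24.7]
cradle_slot 0.88 [282.5 230.8  52.7  86.3]
cradle_slot 0.67 [341.1 241.5  30.3  28.2]
pack 0.77 [285.1 240.5  37.4  41.6]
driver 0.61 [342.9 240.5   8.1   7.4]
holder 0.77 [339.9 243.6  31.7  30.5]
holder_hole0 0.83 [343.9 245.   32.1  33.2]
flux_tin 0.63 [34
[... 154 characters left out ...]
ck': 1.0, 'joints': array([-1.4,  0.3,  1.5,  0. ,  1.3, -0.1]), 'qd': array([ 0., -0., -0.,  0.,  0.,  0.]), 'effort': array([  0. , -53.2, -35.3,   0.1,   0. ,  -0. ]), 'eef_pos': array([ 137. , -532.6,  205.5]), 'eef_rot': array([3.1, 0. , 0.3]), 'wrist_force': array([-1.4, -0.5, -0.6]), 'moment': array([-0., -0.,  0.]), 'finger_force': 0.0, 'finger_gap': 93.86034741319835}
{'mtx': array([[356.7,   0. , 318.8],
       [  0. , 356.7, 196.6],
       [  0. ,   0. ,   1. ]]), 'distortion': array([0., 0., 0., 0., 0.]), 'hand_eye': array([[   0. ,   -1. ,   -0.2,   68.4],
       [   1. ,    0. ,    0. ,   -0.2],
       [  -0. ,   -0.2,    1. , -178.5],
       [   0. ,    0. ,    0. ,    1. ]])}
```

Run:
```python
from h import *
np.set_printoptions(precision=1,suppress=True)
a=cv2.imread('pics/scene0.png')[150:310,220:460];b=cv2.imread('pics/top0.png')[120:300,240:440]
a=cv2.resize(a,(720,480),interpolation=cv2.INTER_CUBIC);cv2.imwrite('pics/s1.png',a)
cv2.imwrite('pics/t1.png',cv2.resize(b,(600,540),interpolation=cv2.INTER_CUBIC))
s=read_state()
print(onz('top',s,(343,240.5),130),onz('top',s,(340,243.5),50), onz('top',s,(283.9,228.4),60),onz('top',s,(347,164),20),onz('top',s,(400,266),37),onz('top',s,(304,141),39))
# driver cap: top vs scene
print(tri([ray('top',s,(343,240.5)),ray('scene',s,(374,178))]))
```

```text
[455.3  44.8 130. ] [451.6  49.2  50. ] [485.2 191.   60. ] [663.7  34.1  20. ] [ 399.4 -104.1   37. ] [718.4 149.3  39. ]
[456.5  44.8 121.1]
```

View pics/s1.png

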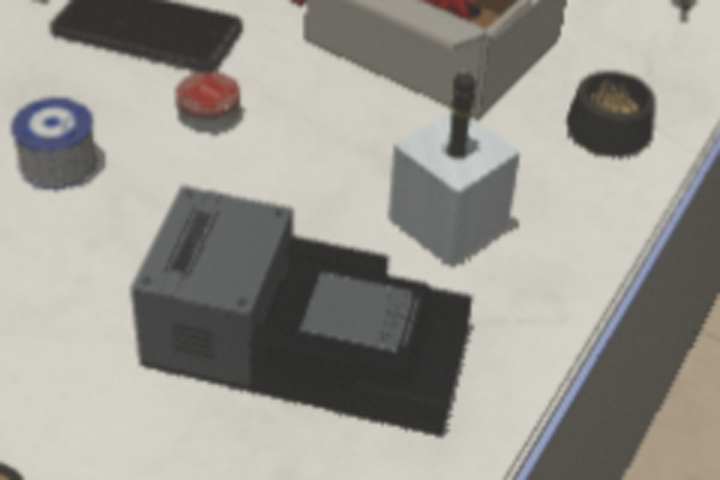

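View pics/t1.png

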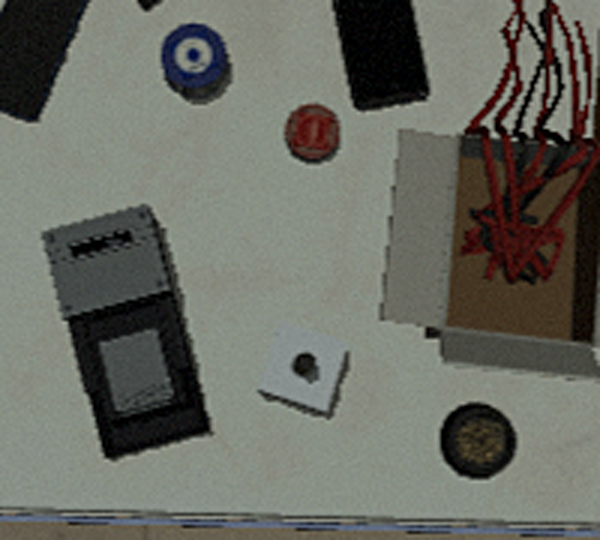

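Scene view: cradle with its slot near full-image (288,230), and the driver in its holder near (374,180). Top view: slot near (274,201), hole/driver near (342,241). I'll move closer and look with the wrist camera.

```bash
cat >> h.py <<'E'
def delta(target,yaw=None):
    "world target TCP -> tool-frame units, twist units"
    s=read_state();M=R.from_euler('xyz',s['eef_rot']).as_matrix()
    d=M.T@(np.array(target,float)-s['eef_pos'])/50
    return np.round(d,4), None if yaw is None else round(-(yaw-s['eef_rot'][2])/np.pi,4)
E
python3 - <<'E'
from h import *
s=read_state();print(s['eef_rot'],s['eef_pos'],delta([455,100,250]),[k for k in dir() if 'offset' in k])
import cell;print(getattr(cell,'grasp_offset',None))
E
```

```text
[3.14156657e+00 1.48660457e-06 2.51801841e-01] [ 137.02578418 -532.64785068  205.47402258] (array([  9.3114, -10.6695,  -0.8908]), None) ['grasp_offset']
18.8
```

```bash
python3 -m jog '[[50,[0.58,-0.67,-0.06],0],[50,[0.58,-0.67,-0.06],0],[50,[0.58,-0.67,-0.06],0],[50,[0.58,-0.67,-0.06],0],[50,[0.58,-0.67,-0.06],0],[50,[0.58,-0.67,-0.06],0],[50,[0.58,-0.67,-0.06],0],[50,[0.58,-0.67,-0.06],0],[50,[0.58,-0.67,-0.06],0],[50,[0.58,-0.67,-0.06],0],[50,[0.58,-0.67,-0.06],0],[50,[0.58,-0.67,-0.06],0],[50,[0.58,-0.67,-0.06],0],[50,[0.58,-0.67,-0.06],0],[50,[0.58,-0.67,-0.06],0],[50,[0.58,-0.67,-0.06],0],[50,[0,0,0],0],[50,[0,0,0],0]]'
python3 - <<'E'
from h import *
np.set_printoptions(precision=1,suppress=True)
s,im=snap('wrist','w0.png')
print(s['clock'],s['eef_pos'],s['eef_rot'],s['wrist_force'])
for q in ('cradle','pack','driver','holder'):
    for r in regions_of('wrist',q)[:2]: print(q,round(r['conf'],2),np.array(r['rect']))
E
```

```text
clock: 2.8
eef_pos: [452.7, 102.4, 253.1]
eef_rot: [3.142, 0.001, 0.254]
wrist_force: [-0.7, -0.4, -0.6]
finger_gap: 50.2
finger_force: 0.0
2.8 [452.7 102.4 253.1] [3.1 0.  0.3] [-0.7 -0.4 -0.6]
cradle 0.67 [231.3 110.6 116.8 195.5]
pack 0.62 [243.2 145.3  77.6  85.6]
driver 0.86 [375.4 194.6  29.6  29.1]
holder 0.97 [367.4 182.6  84.8  84.7]
```

View pics/w0.png

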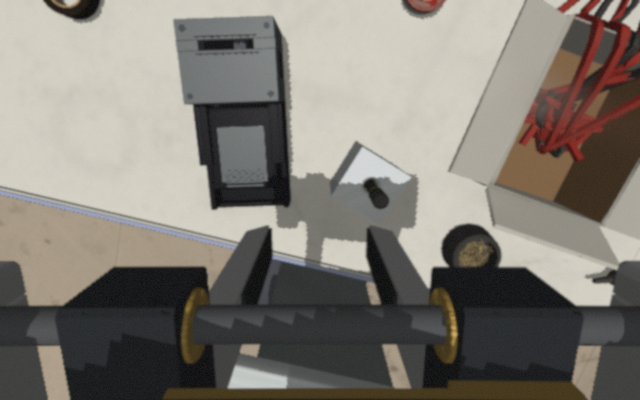

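Run:
```python
from h import *
np.set_printoptions(precision=2,suppress=True)
s=read_state()
im=cv2.imread('pics/w0.png')
g=cv2.cvtColor(im,cv2.COLOR_BGR2GRAY)
m=(g[34:56,185:265]<50).astype(np.uint8)
n,l,st,c=cv2.connectedComponentsWithStats(m);print(st,c+[185,34])
print(g[36:54,192:260:3])
print('slot',onz('wrist',s,(225,44),75))
r=regions_of('wrist','driver')[0]['pixels'] 
print('cap',onz('wrist',s,(377,195),132), 'lid corners',[onz('wrist',s,p,75) for p in((174,18),(273,16),(280,101),(187,104))])
cv2.imwrite('pics/w0c.png',cv2.resize(np.hstack([im[10:110,170:290],im[130:230,320:440]]),None,fx=3.3,fy=3.3,interpolation=cv2.INTER_CUBIC))
```

```text
[[   0    0   80   22 1393]
 [  57    5   11    9   60]
 [  14    6   42   10  307]] [[225.12  44.67]
 [248.32  42.97]
 [217.04  44.03]]
[[112  93  95  94  86  95  85  87  90  89 110  94 110 104 110 107  93 110
   99 107 112 115 123]
 [112  96 104 105  95 107  95  91 102  95 114 105 112 105 112 108  95 106
  100 100 104 118 117]
 [115 107 109 109  99 107  99  95 100  93 100  97  96  92  95  91  82  81
   78  74  80 120 119]
 [107 105  96  90  85  86  80  77  79  73  72  71  69  62  65  63  55  54
   53  45  65 125 127]
 [107 109  74  68  59  58  52  50  49  45  44  43  42  39  45  50  47  46
   34  27  61 129 130]
 [115 113  59  43  34  35  31  32  29  28  23  24  23  25  46  47  53  50
   34  21  56 127 130]
 [117 116  59  41  32  25  22  24  20  18  23  17  22  25  55  56  70  58
   32  22  55 129 130]
 [119 118  61  39  28  27  25  25  25  19  25  21  21  23  64  70  82  77
   35  24  50 128 131]
 [121 118  66  40  25  22  28  24  23  24  21  25  22  24  74  82  85  86
   47  23  47 127 132]
 [119 117  66  43  26  28  19  22  19  20  23  26  26  22  74  86  91  89
   47  22  43 12
[... 283 characters left out ...]
4  71 117 115]
 [115 115  80  52  52  54  59  57  58  61  64  68  73  76  94 105 103 104
   98  99 100 118 114]
 [106 110  88  78  80  83  90  88  89  93  94 100 101 103 111 112 112 109
  111 113 114 121 121]
 [107 110 103 100 105 106 104 106 104 108 108 112 112 113 112 110 109 101
  109 109 108 111 114]
 [114 111 107 108 110 106 106 101 102 104  99 105 101 105 105 102  99  88
  100 106 101 105 111]
 [116 106 100  96 102  96  99  93  91  99  91 102  94 107 105 100 107  92
  106 113 107 117 117]]
slot [553.43 216.83  75.  ]
cap [461.08  51.28 132.  ] lid corners [array([563.32, 265.68,  75.  ]), array([587.71, 178.82,  75.  ]), array([516.45, 156.1 ,  75.  ]), array([491.26, 242.34,  75.  ])]
```

View pics/w0c.png

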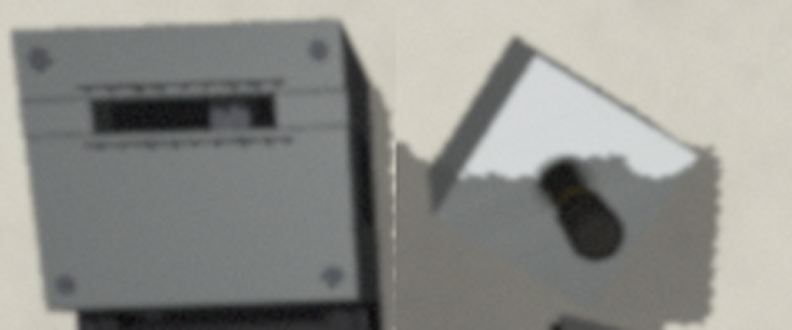

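Wrist view: slot spans columns 198–253 near row 44, with the grey tab visible inside it at columns ~233–246; the driver's cap is near (381,200). Second view from above the driver.

Run:
```python
from h import *
np.set_printoptions(precision=2,suppress=True)
s=read_state()
P=[onz('wrist',s,p,75) for p in((197.9,38.8),(253.3,38.8),(253.3,49.4),(198.8,49.7))]
print(np.array(P),np.mean(P,0)); print('tab64',onz('wrist',s,(239.7,45.5),63),'cap',onz('wrist',s,(380.5,200),132))
print(delta([395,40,210]))
json.dump([s['eef_pos'].tolist(),s['eef_rot'].tolist()],open('v0.json','w'))
```

```text
[[551.53 241.98  75.  ]
 [564.43 192.48  75.  ]
 [555.48 190.63  75.  ]
 [542.46 239.63  75.  ]] [553.48 216.18  75.  ]
tab64 [556.85 206.4   63.  ] cap [457.59  47.19 132.  ]
(array([-1.42,  0.9 ,  0.87]), None)
```

```bash
python3 -m jog '[[50,[-0.48,0.3,0.29],0],[50,[-0.47,0.3,0.29],0],[50,[-0.47,0.3,0.29],0],[50,[0,0,0],0],[50,[0,0,0],0]]'
python3 - <<'E'
from h import *
np.set_printoptions(precision=2,suppress=True)
s,im=snap('wrist','w1.png')
print(s['clock'],s['eef_pos'],s['eef_rot'])
json.dump([s['eef_pos'].tolist(),s['eef_rot'].tolist()],open('v1.json','w'))
for q in ('driver','holder'):
    for r in regions_of('wrist',q)[:2]: print(q,round(r['conf'],2),np.array(r['rect']))
p=proj('wrist',s,[[553.5,216.2,75],[457.6,47.2,132]]).astype(int);print(p)
f=lambda c,h,w:im[max(0,c[1]-h):c[1]+h,max(0,c[0]-w):c[0]+w,::-1]
print(max(0,p[0][1]-60),max(0,p[0][0]-60),max(0,p[1][1]-60),max(0,p[1][0]-60))
a,b=[cv2.resize(f(q,60,60),None,fx=3.3,fy=3.3,interpolation=cv2.INTER_CUBIC) for q in p]
h=max(a.shape[0],b.shape[0]);pad=lambda x:np.pad(x,((0,h-x.shape[0]),(0,0),(0,0)))
cv2.imwrite('pics/w1c.png',np.hstack([pad(a),pad(b)]));print(a.shape,b.shape)
E
```

```text
clock: 3.6
eef_pos: [395.5, 40.4, 210.5]
eef_rot: [3.141, -0.001, 0.25]
wrist_force: [-0.0, 0.7, 0.2]
finger_gap: 50.0
finger_force: 0.0
3.6 [395.52  40.39 210.53] [ 3.14 -0.    0.25]
driver 0.59 [327.9 119.5  23.4  23. ]
holder 0.92 [326.  115.5  96.3  96. ]
[[145 -66]
 [331 118]]
0 85 58 271
(1300, 396, 3) (396, 396, 3)
```

View pics/w1c.png

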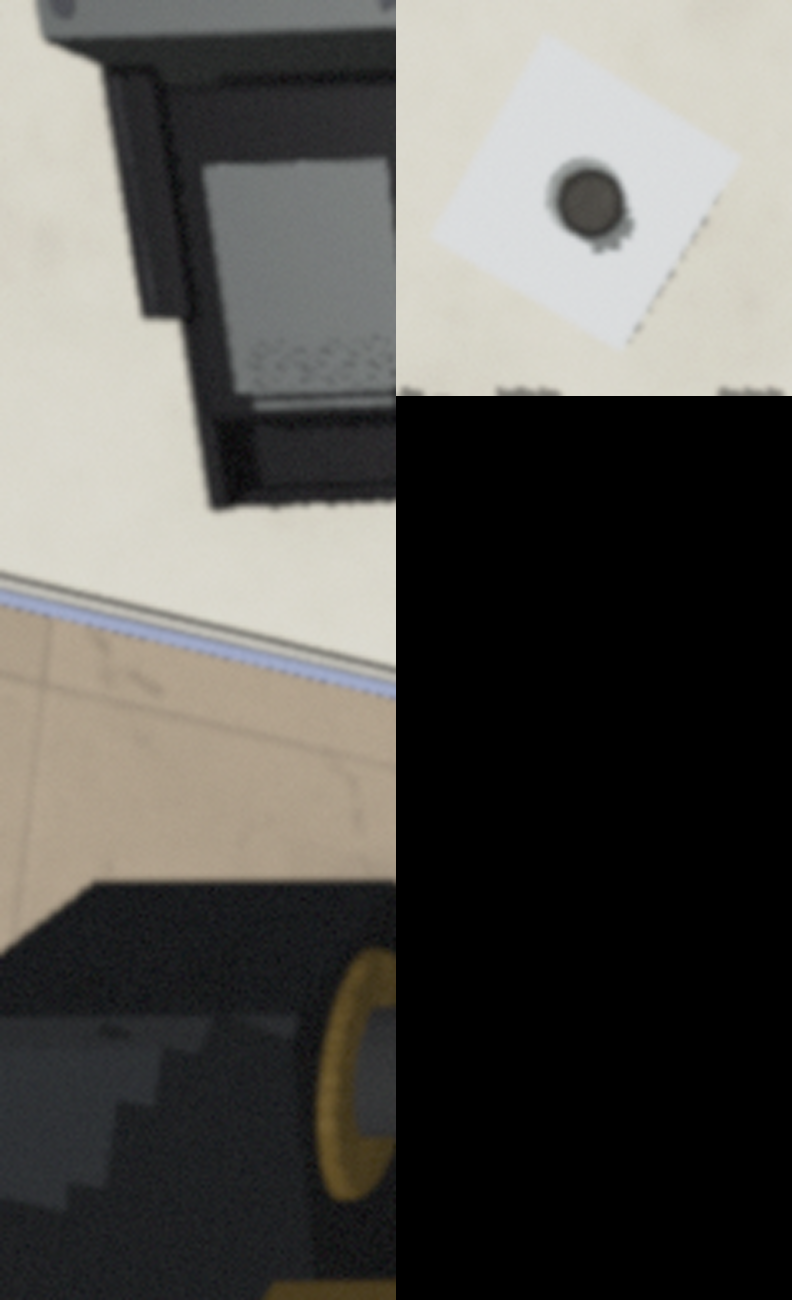

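Crop shows the cap at full (330,119.5), holder top face centred near (328,117).

Run:
```python
from h import *
np.set_printoptions(precision=2,suppress=True)
S=[]
for f in('v0.json','v1.json'):
    a,b=json.load(open(f));S.append(dict(eef_pos=a,eef_rot=b))
r=[ray('wrist',S[0],(380.5,200)),ray('wrist',S[1],(329.8,119.5))]
print('cap tri',tri(r),'at132',onz('wrist',S[0],(380.5,200),132),onz('wrist',S[1],(329.8,119.5),132))
# holder: left corner & far corner both views (top face)
v0=[(320+(537-396)/3.3,130+57/3.3),(320+(698-396)/3.3,130+158/3.3)]
v1=[(271+(546-396)/3.3,58+35/3.3),(271+(741-396)/3.3,58+157/3.3)]
for a,b in zip(v0,v1): print('corner',tri([ray('wrist',S[0],a),ray('wrist',S[1],b)]))
c=np.array([(546,35),(741,157),(622,348),(431,236)],float);c=(c-[396,0])/3.3+[271,58]
Q=np.array([onz('wrist',S[1],p,70) for p in c]);print(Q,Q.mean(0),np.linalg.norm(np.diff(Q,axis=0),axis=1))
x=np.array([456.5,46.5]);print(delta([x[0],x[1],160]),delta([x[0],x[1],104-18.8]))
```

```text
cap tri [456.98  47.54 131.49] at132 [457.59  47.19 132.  ] [456.49  48.03 132.  ]
corner [493.05  66.81  74.22]
corner [476.27  11.44  79.21]
[[493.02  67.38  70.  ]
 [476.42  10.38  70.  ]
 [420.04  27.43  70.  ]
 [436.41  84.62  70.  ]] [456.47  47.45  70.  ] [59.36 58.9  59.49]
(array([1.2 , 0.2 , 1.01]), None) (array([1.2 , 0.2 , 2.51]), None)
```

```bash
python3 -m jog '[[50,[0.4,0.06,0],0],[50,[0.4,0.06,0.2],0],[50,[0.415,0.063,0.3],0],[40,[0,0,0.5],0],[40,[0,0,0.5],0],[40,[0,0,0.5],0],[40,[0,0,0.5],0],[30,[0,0,0],0],[0,[0,0,0],0],[0,[0,0,0],0],[0,[0,0,0],0],[0,[0,0,0],0]]' 25
```

```text
clock: 4.95
eef_pos: [457.2, 47.1, 86.1]
eef_rot: [3.141, -0.002, 0.252]
wrist_force: [0.1, 0.5, 6.7]
finger_gap: 13.8
finger_force: 25.0
```

```bash
python3 -m jog '[[0,[0,0,-0.2],0],[0,[0,0,-0.4],0],[0,[0,0,-0.4],0],[0,[0,0,-0.5],0],[0,[0,0,-0.6],0],[0,[0,0,0],0],[0,[0,0,0],0]]'
python3 - <<'E'
from h import *
np.set_printoptions(precision=2,suppress=True)
s,im=snap('scene','sc2.png');print(s['eef_pos'],s['wrist_force'],s['finger_gap'])
t=s['eef_pos']
p=proj('scene',s,[[t[0],t[1],t[2]-82]])[0].astype(int);print(p)
cv2.imwrite('pics/sc2c.png',cv2.resize(im[p[1]-70:p[1]+50,p[0]-60:p[0]+60,::-1],None,fx=4.5,fy=4.5,interpolation=cv2.INTER_CUBIC))
# slot-related target
c=np.array([553.5,216.2]);ey=np.array([-.252,.968])
print(c-10.3*ey, delta([*(c-10.3*ey),t[2]]))
E
```

```text
clock: 5.65
eef_pos: [456.4, 47.0, 190.5]
eef_rot: [3.141, -0.001, 0.252]
wrist_force: [-0.2, 0.1, -1.3]
finger_gap: 14.2
finger_force: 25.0
[456.4   47.04 190.55] [-0.17  0.09 -1.35] 14.231108733628895
[373 183]
[556.1  206.23] (array([ 2.73, -2.59, -0.02]), None)
```

View pics/sc2c.png

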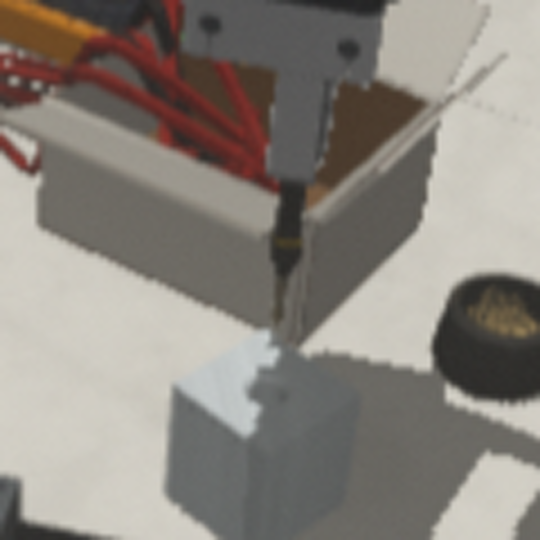

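The driver hangs upright, tip at full (375,185), holder unchanged. Moving over the slot.

```bash
python3 -m jog '[[0,[0.45,-0.43,0],0],[0,[0.455,-0.43,0],0],[0,[0.455,-0.43,0],0],[0,[0.455,-0.43,0],0],[0,[0.455,-0.43,0],0],[0,[0.455,-0.44,0],0],[0,[0,0,0.2],0],[0,[0,0,0.2],0],[0,[0,0,0],0],[0,[0,0,0],0]]'
python3 - <<'E'
from h import *
np.set_printoptions(precision=2,suppress=True)
s,im=snap('wrist','w2.png');t=s['eef_pos'];print(t,s['eef_rot'],s['wrist_force'])
M=R.from_euler('xyz',s['eef_rot']).as_matrix()
print('tip,slot c, tab',proj('wrist',s,[t+M@[0,0,82],[553.5,216.2,75],[556.1,206.2,63]]))
cv2.imwrite('pics/w2c.png',cv2.resize(im[150:290,240:400,::-1],None,fx=4.2,fy=4.2,interpolation=cv2.INTER_CUBIC))
E
```

```text
clock: 6.7
eef_pos: [555.7, 205.6, 169.7]
eef_rot: [3.141, 0.001, 0.251]
wrist_force: [0.5, 0.2, 0.3]
finger_gap: 13.6
finger_force: 25.0
[555.74 205.6  169.69] [3.14 0.   0.25] [0.54 0.25 0.26]
tip,slot c, tab [[318.85 201.88]
 [305.1  197.11]
 [318.21 193.54]]
```

View pics/w2c.png

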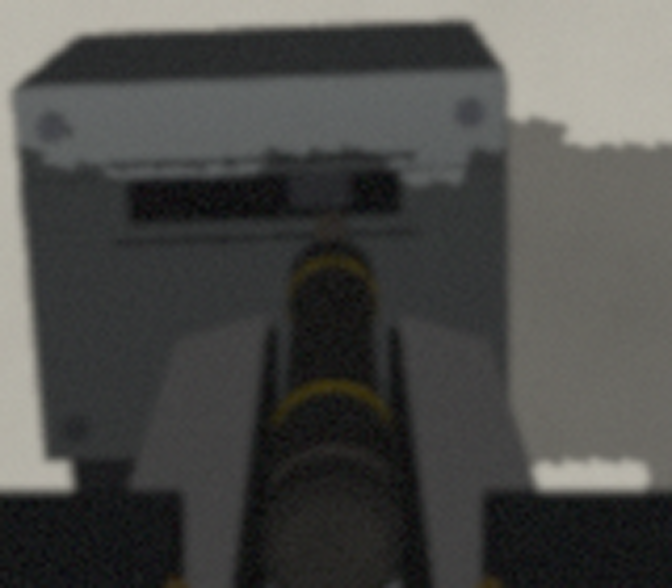

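Crop: slot centred at full (303.3,197), tab at col ~316, the driver tip at ~(318,201) just above the slot.

Run:
```python
from h import *
np.set_printoptions(precision=2,suppress=True)
s=read_state();t=s['eef_pos'];M=R.from_euler('xyz',s['eef_rot']).as_matrix()
L=lambda uv,z: M.T@(onz('wrist',s,uv,z)-t)
q=lambda x,y:(240+x/4.2,150+y/4.2)
print('tip',L(q(328,214),t[2]-82))
for p in((130,182),(400,172),(402,213),(132,222),(320,193)): print(L(q(*p),75))
print('tab',L(q(320,190),64))
for y in (165,175,185,195,205,210,215,220): print(y,cv2.imread('pics/w2c.png')[y,180:300:20,0],cv2.imread('pics/w2c.png')[y,290:420:8,0])
```

```text
tip [ 0.72 -0.57 82.  ]
[  3.49 -37.75  95.2 ]
[ 5.43 12.91 95.2 ]
[-2.51 13.38 95.2 ]
[ -4.28 -37.61  95.2 ]
[ 1.37 -2.09 95.2 ]
tab [ -0.72  -2.17 106.2 ]
165 [72 65 79 80 70 47] [51 51 49 50 49 52 51 49 51 48 49 45 58 79 83 79 82]
175 [71 67 67 61 39 30] [38 43 43 45 43 47 45 40 28 26 23 22 21 33 72 89 91]
185 [22 19 19 20 18 19] [38 42 39 44 41 43 42 37 20 25 14 16 20 20 47 70 76]
195 [22 14 19 19 19 20] [35 42 42 40 43 38 41 34 24 16 18 21 14 24 41 55 53]
205 [20 19 21 22 16 21] [26 34 37 35 36 35 35 27 19 21 18 16 21 22 41 56 54]
210 [19 12 17 18 15 27] [23 26 24 29 29 30 30 25 25 24 26 24 27 26 44 50 52]
215 [26 22 25 23 24 29] [29 31 28 31 32 33 36 31 38 36 39 36 40 41 49 50 50]
220 [29 37 39 40 41 40] [44 42 46 42 36 35 35 42 46 52 48 47 49 53 52 49 53]
```

```bash
python3 -m jog '[[0,[0.005,-0.03,0.05],0],[0,[0,0,0.1],0],[0,[0,0,0.1],0],[0,[0,0,0.02],0],[0,[0,0,0.02],0],[0,[0,0,0],0]]' && python3 -m jog '[[0,[0,0,0.02],0],[0,[0,0,0],0]]'
```

```text
clock: 7.35
eef_pos: [556.0, 207.9, 155.4]
eef_rot: [-3.142, 0.0, 0.252]
wrist_force: [0.1, 0.3, -0.8]
finger_gap: 13.8
finger_force: 25.0
clock: 7.55
eef_pos: [556.0, 207.9, 154.4]
eef_rot: [-3.142, 0.0, 0.252]
wrist_force: [-0.0, -0.1, 0.8]
finger_gap: 13.6
finger_force: 25.0
```

```bash
python3 -m jog '[[0,[0,0,0.03],0],[0,[0,0,0.03],0],[0,[0,0,0],0]]' && python3 -m jog '[[0,[0,0,0.03],0],[0,[0,0,0],0]]'&& python3 -m jog '[[0,[0,0,0.03],0],[0,[0,0,0],0]]'
```

```text
clock: 7.85
eef_pos: [555.9, 207.9, 151.2]
eef_rot: [3.142, 0.0, 0.252]
wrist_force: [0.2, -0.3, 0.0]
finger_gap: 13.5
finger_force: 25.0
clock: 8.05
eef_pos: [555.9, 207.9, 149.7]
eef_rot: [3.142, 0.0, 0.252]
wrist_force: [0.1, 0.6, 0.2]
finger_gap: 13.6
finger_force: 25.0
clock: 8.25
eef_pos: [555.9, 207.9, 148.3]
eef_rot: [-3.142, 0.0, 0.252]
wrist_force: [0.1, 0.8, -0.1]
finger_gap: 14.0
finger_force: 25.0
```

Tip about 9 mm below the lid, still free. Continuing in small steps.

```bash
for i in 1; do :; done; python3 -m jog '[[0,[0,0,0.02],0],[0,[0,0,0],0]]' | grep -E "pos|wrist"; python3 -m jog '[[0,[0,0,0.02],0],[0,[0,0,0],0]]'| grep -E "pos|wrist"; python3 -m jog '[[0,[0,0,0.02],0],[0,[0,0,0],0]]'| grep -E "pos|wrist"; python3 -m jog '[[0,[0,0,0.02],0],[0,[0,0,0],0]]'| grep -E "pos|wrist"
```

```text
eef_pos: [555.9, 207.9, 147.3]
wrist_force: [-0.1, 0.2, -0.4]
eef_pos: [555.9, 207.9, 146.3]
wrist_force: [-0.4, 0.4, -0.6]
eef_pos: [555.9, 207.9, 145.3]
wrist_force: [0.5, -0.1, -1.0]
eef_pos: [555.9, 207.9, 144.3]
wrist_force: [-0.9, -0.1, 0.2]
```

```bash
python3 -m jog '[[0,[0,0,0.02],0],[0,[0,0,0],0]]' | grep -E "pos|wrist"; python3 -m jog '[[0,[0,0,0.02],0],[0,[0,0,0],0]]'| grep -E "pos|wrist"; python3 -m jog '[[0,[0,0,0.02],0],[0,[0,0,0],0]]'| grep -E "pos|wrist"; python3 -m jog '[[0,[0,0,0.02],0],[0,[0,0,0],0]]'| grep -E "pos|wrist"
```

```text
eef_pos: [556.0, 207.9, 143.4]
wrist_force: [-0.1, -0.5, -0.4]
eef_pos: [556.2, 208.0, 142.8]
wrist_force: [-0.1, 0.5, 2.9]
eef_pos: [556.2, 208.0, 141.7]
wrist_force: [1.6, 0.3, 5.0]
eef_pos: [556.2, 208.0, 140.6]
wrist_force: [0.9, -0.1, 4.6]
```

Contact at TCP z ≈ 143 (3–5 N): the tab. Pressing gently.

```bash
python3 -m jog '[[0,[0,0,0.02],0],[0,[0,0,0],0]]' | grep -E "pos|wrist"; python3 -m jog '[[0,[0,0,0.02],0],[0,[0,0,0],0]]'| grep -E "pos|wrist"; python3 -m jog '[[0,[0,0,0.02],0],[0,[0,0,0],0]]'| grep -E "pos|wrist"; python3 -m jog '[[0,[0,0,0.02],0],[0,[0,0,0],0],[0,[0,0,0],0]]'| grep -E "pos|wrist|clock"
python3 - <<'E'
from h import *
s,im=snap('scene','sc3.png')
r=regions_of('scene','pack');print([(q['conf'],q['rect']) for q in r])
cv2.imwrite('pics/sc3c.png',cv2.resize(im[200:300,250:400,::-1],None,fx=4,fy=4,interpolation=cv2.INTER_CUBIC))
E
```

```text
eef_pos: [556.2, 208.0, 139.7]
wrist_force: [0.3, 0.2, 5.4]
eef_pos: [556.0, 207.9, 138.4]
wrist_force: [0.5, 0.0, 3.8]
eef_pos: [556.0, 207.9, 137.3]
wrist_force: [1.4, -0.2, 4.3]
clock: 10.75
eef_pos: [556.1, 208.0, 136.6]
wrist_force: [0.9, 0.3, 4.5]
[(0.62, [342.2, 260.1, 59.6, 43.1])]
```

View pics/sc3c.png

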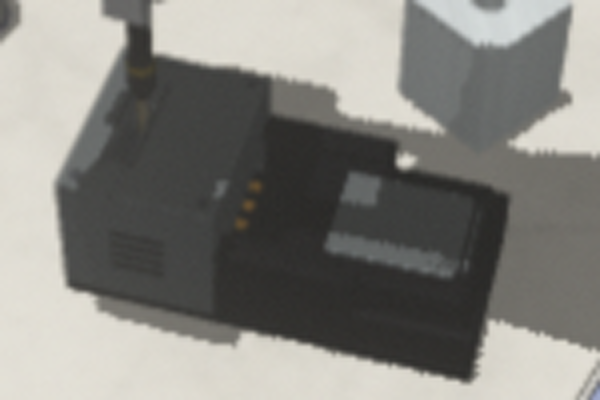

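The pack has slid forward: its panel moved about 11 px toward the front stop and the orange contacts behind it are exposed. Withdrawing and returning to the holder.

```bash
python3 -m jog '[[0,[0,0,-0.1],0],[0,[0,0,-0.2],0],[0,[0,0,-0.3],0],[0,[0,0,-0.3],0],[0,[0,0,-0.3],0],[0,[0,0,0],0],[0,[0,0,0],0]]'
python3 - <<'E'
from h import *
print(delta([456.6,47.3,191]))
E
```

```text
clock: 11.55
eef_pos: [555.7, 207.9, 196.1]
eef_rot: [3.142, 0.001, 0.252]
wrist_force: [0.3, 0.2, -1.3]
finger_gap: 13.5
finger_force: 25.0
(array([-2.7188,  2.6163,  0.1033]), None)
```

```bash
python3 -m jog '[[0,[-0.45,0.435,0],0],[0,[-0.455,0.435,0],0],[0,[-0.455,0.435,0],0],[0,[-0.455,0.435,0],0],[0,[-0.455,0.435,0],0],[0,[-0.45,0.44,0.1],0],[0,[0,0,0.2],0],[0,[0,0,0.1],0],[0,[0,0,0],0],[0,[0,0,0],0]]'
python3 - <<'E'
from h import *
np.set_printoptions(precision=2,suppress=True)
s,im=snap('wrist','w3.png');t=s['eef_pos'];print(t)
M=R.from_euler('xyz',s['eef_rot']).as_matrix()
print('tip,hole',proj('wrist',s,[t+M@[0,0,82],[456.5,47.5,70]]))
cv2.imwrite('pics/w3c.png',cv2.resize(im[150:290,240:400,::-1],None,fx=4.2,fy=4.2,interpolation=cv2.INTER_CUBIC))
s,im2=snap('scene','sc4.png')
E
```

```text
clock: 12.55
eef_pos: [457.1, 48.1, 176.2]
eef_rot: [-3.141, 0.001, 0.253]
wrist_force: [1.2, 0.2, -0.2]
finger_gap: 13.4
finger_force: 25.0
[457.05  48.06 176.19]
tip,hole [[318.85 201.88]
 [319.36 195.1 ]]
```

View pics/w3c.png

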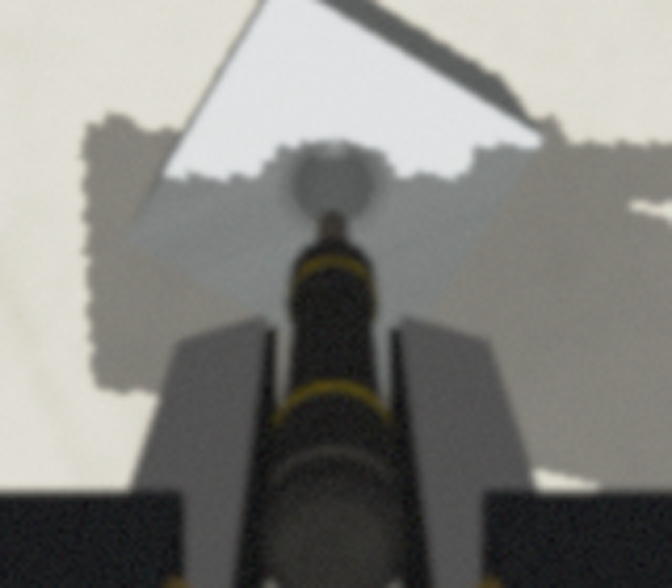

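Tip at full (319.3,200.5), hole mouth centred at about (319.6,193.8).

Run:
```python
from h import *
np.set_printoptions(precision=2,suppress=True)
s=read_state();t=s['eef_pos'];M=R.from_euler('xyz',s['eef_rot']).as_matrix()
L=lambda uv,z: M.T@(onz('wrist',s,uv,z)-t)
q=lambda x,y:(240+x/4.2,150+y/4.2)
print(t,'tip',L(q(332.5,214),t[2]-82),'hole',L(q(335,184),70),'hole model',M.T@([456.5,47.5,70]-t))
g=cv2.imread('pics/w3c.png').mean(2).astype(int)
print(g[180,270:400:6]);print(g[130:215:5,332]);print(g[130:250:6,305],g[130:250:6,362])
```

```text
[457.08  47.95 176.48] tip [ 0.72  0.24 82.  ] hole [  0.42   0.76 106.48] hole model [ -0.67   0.29 106.48]
[132 128 119 110  96  86  87  88  89  90  91  91  91  90  88  86  88  97
 109 118 128 138]
[224 216 183 149 130 118  99  91  90  90  92  92  91  92  92  90  74]
[225 215 168 122 104  94  86  84  87  86  84  87  87  92 102 113 118 125
 125 106] [225 224 207 150 106  95  88  86  88  86  88  87  89  94 106 117 122 125
 128 116]
```

```bash
python3 -m jog '[[0,[-0.003,0.01,0.2],0],[0,[0,0,0.2],0],[0,[0,0,0.1],0],[0,[0,0,0.2],0],[0,[0,0,0.2],0],[0,[0,0,0.1],0],[0,[0,0,0.04],0],[0,[0,0,0.04],0],[0,[0,0,0],0]]' && python3 -m jog '[[0,[0,0,0.04],0],[0,[0,0,0.04],0],[0,[0,0,0],0]]'
```

```text
clock: 13.55
eef_pos: [456.9, 46.9, 122.5]
eef_rot: [3.142, -0.0, 0.252]
wrist_force: [-0.3, 0.0, -0.1]
finger_gap: 13.6
finger_force: 25.0
clock: 13.85
eef_pos: [456.7, 46.9, 118.3]
eef_rot: [-3.142, 0.0, 0.252]
wrist_force: [0.2, -0.5, -0.0]
finger_gap: 13.8
finger_force: 25.0
```

Handle is in (tip at ≈36 mm) with no force. Lowering.

```bash
python3 -m jog '[[0,[0,0,0.08],0],[0,[0,0,0.08],0],[0,[0,0,0.08],0],[0,[0,0,0],0]]'| grep -E "pos|wrist|clock" && python3 -m jog '[[0,[0,0,0.08],0],[0,[0,0,0.08],0],[0,[0,0,0],0]]'| grep -E "pos|wrist|clock"; python3 -m jog '[[0,[0,0,0.08],0],[0,[0,0,0.04],0],[0,[0,0,0.02],0],[0,[0,0,0],0]]'| grep -E "pos|wrist|clock"
```

```text
clock: 14.25
eef_pos: [456.5, 46.9, 105.8]
wrist_force: [0.5, 0.3, -1.1]
clock: 14.55
eef_pos: [456.5, 46.9, 97.9]
wrist_force: [-0.4, 0.4, -0.8]
clock: 14.95
eef_pos: [456.8, 46.9, 91.3]
wrist_force: [0.3, -0.1, -0.6]
```

```bash
python3 -m jog '[[0,[0,0,0.04],0],[0,[0,0,0.02],0],[0,[0,0,0.02],0],[0,[0,0,0],0]]'| grep -E "pos|wrist|clock"; python3 -m jog '[[14,[0,0,0],0],[16,[0,0,0],0],[20,[0,0,0],0],[30,[0,0,0],0],[40,[0,0,0],0],[40,[0,0,0],0],[40,[0,0,-0.4],0],[40,[0,0,-0.5],0],[40,[0,0,-0.6],0],[40,[0,0,-0.6],0],[40,[-0.6,0,-0.3],0],[40,[-0.6,0,0],0],[40,[0,0,0],0],[40,[0,0,0],0]]'
python3 - <<'E'
from h import *
np.set_printoptions(precision=2,suppress=True)
s,w=snap('wrist','w5.png');print(s['eef_pos'])
for r in regions_of('wrist','driver')[:1]: print(r['conf'],r['rect'])
print('cap pred',proj('wrist',s,[456.5,47.5,132]))
s2,im=snap('scene','sc5.png')
c=proj('wrist',s,[456.5,47.5,132])[0].astype(int)
a=cv2.resize(im[150:300,250:420,::-1],(480,424),interpolation=cv2.INTER_CUBIC);y0=max(0,c[1]-50);b=cv2.resize(w[y0:y0+106,c[0]-40:c[0]+40,::-1],(320,424),interpolation=cv2.INTER_CUBIC)
cv2.imwrite('pics/fin.png',np.hstack([a,b]))
for q in('flux_tin','tip_cleaner','solder_reel','pack'):print(q,[np.round(r['rect'],1) for r in regions_of('scene',q)[:1]])
E
```

```text
clock: 15.35
eef_pos: [456.8, 46.9, 87.3]
wrist_force: [0.5, -0.6, 0.4]
clock: 16.75
eef_pos: [398.9, 31.9, 207.8]
eef_rot: [3.141, -0.001, 0.251]
wrist_force: [0.6, 0.8, 0.5]
finger_gap: 40.3
finger_force: 0.0
[398.87  31.92 207.81]
0.56 [316.9, 121.3, 24.9, 22.7]
cap pred [[317.79 121.47]]
flux_tin [array([288.9, 182.1,  20.9,  16.9])]
tip_cleaner [array([424.6, 188.2,  26.6,  26.5])]
solder_reel [array([236.8, 196.3,  26.3,  29. ])]
pack [array([341.4, 260.5,  61.8,  47.8])]
```

View pics/fin.png

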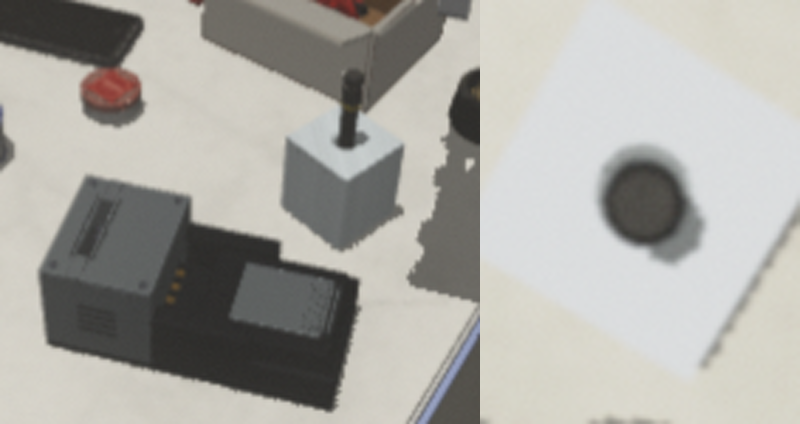

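The picture shows the driver standing in the hole with its cap where predicted, the pack forward at its stop, and the bystanders in place. Handing in.

```bash
python3 -c "
from cell import *
print(sign_off())"
```

```text
the job is handed in; nothing more can be done
None
```

The job is handed in. The latch was pressed with about 5 N, the pack sprang forward to its stop, the driver stands back in its holder, and the bystanders show no visible movement. I judged the final state from camera images; the hand-in returned no verdict.

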